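# Click the tart tally wheel back to its pointer

### The job

Two tally counters with lugged wheels stand on the cafe counter, one in front of the round tart and one in front of the croissant. Set the tart's counter to zero: with a fingertip, gently flick the lugs of its wheel sideways, click by click, clockwise as seen from above, until the brass stud on the wheel rests at the stop right beside the fixed pointer, and do not go past it. Only touch and push the wheel; do not turn the croissant's wheel, and neither shift nor lift the pastries.

Things in the scene. Friction and masses are not known exactly. Their poses are not given: they have to be found in the camera images.
- tart_counter: tally counter on the robot's side of the tart, fixed, dark steel, with a flat wooden wheel on a drum (radius 31 mm, 18 mm high). Origin: on the surface under the wheel's vertical axis; z up, x to its pointer and the pastry behind it (away from the robot), y left. A guard wall, radius 63 to 68 mm, 46 mm high, rings the back over 190 degrees, its ends at (-6, +-65) mm; the front is open down to the surface.
- tart_hub (a point): centre of the brass hub cap on the tart counter's wheel, 39 mm above the surface, on the axis; the cap is 18 mm across, 3 mm high. The wheel is a disc of radius 32 mm, 20 to 36 mm above the surface; 6 lugs of that same height stand out from it 60 degrees apart, 8 mm wide, with round tips, reaching out to radius 60 mm.
- tart_gap (a point): fixed point at the tart counter's front, at (-52, 0, 28) mm in its frame (x, y, z): in every stop this is the middle of a gap about 46 mm wide between the two front lugs, which stand 30 degrees either side of -x, their outer ends at about (-50, +-29) mm; the next lugs stand at 90 degrees, outer ends at about (0, +-58) mm, and the middles of the gaps on either side of the front one lie at about (-26, +-45) mm.
- tart_wheel (a joint): angle of the tart counter's wheel, rad; grows clockwise seen from above (front lugs move left, +y). 0: stud at the pointer. A sprung ball gives a stop every 1.047 rad (6 a turn): let go, the wheel snaps into the nearest stop; it takes about 2 to 4 N at a lug to move it on, and past half way it snaps on by itself. It starts 2 to 4 stops short of 0 (negative).
- tart_stud (a point): top of the brass stud (10 mm across, 3 mm high) on the upper face of the tart counter's wheel, 24 mm from its axis, at the end of a brass rib that runs from the hub; 39 mm above the surface
- tart_pointer (a point): tip of the fixed steel pointer of the tart counter, 32 mm from the wheel's axis, 48 mm above the surface
- croissant_counter: the same kind of counter, in front of the croissant; same sizes and axes; its wheel is to be left as it is
- croissant_stud (a point): top of the brass stud on the croissant counter's wheel, 24 mm from its axis; the wheel stands in some stop
- tart: round tart with a ring of cream points, loose, 107 mm across, 44 mm high, behind the tart counter; origin at the centre of its underside
- croissant: croissant, loose, 65 x 133 x 49 mm, behind the croissant counter; origin at the centre of its underside
- cake_slice: rectangular slice of cake with a red top, loose, 70 x 106 x 49 mm, between the counters; origin at the centre of its underside

How it is judged:
By the outcome, as a careful person would: the job done as asked, in the order asked, and still so for the second after the job is handed in, with the robot touching nothing.
It also fails if it takes over 58 s, if anything falls off the work surface, if the arm or the gripper's body presses on something with over 40 N, if the wrist force passes 120 N, or if a joint passes its speed limit or range.

### The arm

A 7-joint arm with a two-finger parallel gripper is mounted at the origin on a cart in front of the work surface, level with it; the furniture and walls round the work are solid. World frame = base frame: x ahead of the robot, y to its left, z up, the work surface at z = 0. Lengths are in m, angles in rad, forces in N, time in s.
With the tool pointing down it reaches from about 0.425 to 0.875 m from the base axis. Payload 4.7 kg.
Tool frame: the origin (TCP) lies on the centre line of the jaws, within the pads' length; the fingertips stand 14 mm ahead of it and the grasp point (between the pads) lies 5 mm behind it; z points along the fingers, x is the direction in which the jaws open and shut, and the axes are right-handed (so a half turn about z gives the same grasp; the last joint's range is limited). The gripper opens to 87 mm and grips with 3 to 60 N. Pads are 19 mm wide; open, the fingers measure 117 mm over their backs; the gripper's body (75 mm by 190 mm) begins 51 mm behind the grasp point.
Start: joints at [-1.193, 0.321, -0.07, 1.45, 0.023, 1.371, -0.057], TCP at [0.231, 0.607, 0.237] pointing down, gripper open.
Joint ranges: [-2.86, 2.86], [-0.3, 2.09], [-1.38, 1.24], [0.06, 2.45], [-1.56, 4.7], [0.09, 2.05], [-2.69, 2.69]. Speed limits (rad/s): [2.57, 2.57, 3.14, 3.14, 3.14, 3.14, 3.14].

### API

Orientations are given as a rotation vector (axis times angle).
In Python, from bench import ctrl gives the robot as it stands.
- The arm moves only by the tool drive_tool, never from a script. Its argument "rows" is a list that holds one entry, the list of rows, each a list of 5 numbers: the shift along the tool's x, y, z scaled (see below), then the turn about the tool's z scaled (see below), then the closure in counts, from 0 (fully open) to 255 (shut). In form: [[[dx, dy, dz, spin, jaw], ...]]. A call has 1 to 20 rows; each row is the pose to reach, as a shift and turn from the pose commanded when the call began, along the tool's axes at that moment, turning the shorter way round; what a row does not reach only later rows make up. The controller multiplies each number of a shift by 300 mm and each number of a turn by pi rad. A row lasts 1/8 s, in which the tool goes at most 62.5 mm and 10.7 degrees, less where a joint would pass 70% of its speed; a pose out of reach is approached as far as the arm can. A call with a number of a shift or a turn outside -1 to 1 is refused whole. A call with a gripper value outside its range is refused whole. The fingers move at their own pace and stop on an object; "grip_force" is the grip in N (left out, the last holds). Time passes only in rows, so rows that repeat a pose let the fingers close. It gives the time, the measured TCP pose, the force and the opening at its end, in the units of the state.
- ctrl.get_state(): the state, without advancing time (a new reading comes with each control period).
- ctrl.get_image(name): name is "scene" or "top"; returns a dict with "img" (480x640x3 uint8, blue, green, red), "camera_matrix" (3x3 intrinsics, pixels), "R" (3x3) and "t" (3): a world point X has camera coordinates R X + t. Camera axes: x right, y down, z forward; pixel columns grow to the right and rows downward; lengths in m; the calibration is good to about 2 mm. A picture is of the moment at which its call begins. There is no depth.
- ctrl.close_job(): hands the job in, once; it reports no verdict.
The state is a dict: "time": time; "joint_positions": joint angles; "qd": joint speeds; "joint_torque": joint torques, N m; "position": TCP position; "tool_rot": TCP orientation; "ft_force": force on the tool from outside, world axes, zero at the start; "torque": the same for the moment, N m; "grip_width": opening from 0.0 (shut) to 1.0 (fully open).
Only numpy, scipy, OpenCV 4.12 (cv2) and the standard library are available. Lean on these libraries where they do the work, as an engineer would, in place of code of your own. Each camera call takes 0.05 s, during which the arm holds its last target.

## Working session

There is one attempt and no reset: what is moved stays moved. The work goes in short steps, Python scripts to look and compute and a tool call to move; the robot and the scene stay as the last step left them, time stands still between calls to the robot, and variables do not carry over. Pictures are saved under pics/ and viewed, and the job is handed in when it is done.

Besides the shell and the picture viewer there is one more tool, called after "Emit:" as name(argument=value, ...) on one line, values as JSON. drive_tool: Moves the arm, as the interface text tells. Its arguments: {"type":"object","properties":{"rows":{"type":"array"},"grip_force":{"type":"number"}},"required":["rows"]}

```bash
mkdir -p pics; python3 - <<'E'
from bench import ctrl
import cv2,numpy as np
s=ctrl.get_state();print({k:np.round(v,3) for k,v in s.items()})
for n in("scene","top"):
    d=ctrl.get_image(n);cv2.imwrite(f"pics/{n}0.png",d["img"]);print(n,d["camera_matrix"],d["R"],d["t"])
E
```

```text
{'time': np.float64(0.0), 'joint_positions': array([-1.193,  0.322, -0.07 ,  1.452,  0.023,  1.371, -0.057]), 'qd': array([-0.   , -0.001,  0.   ,  0.001,  0.   , -0.001, -0.001]), 'joint_torque': array([ 0.0000e+00, -4.9128e+01, -4.0400e-01, -3.1254e+01, -6.4000e-02,
        4.4000e-02,  0.0000e+00]), 'position': array([0.231, 0.607, 0.235]), 'tool_rot': array([ 2.586e+00,  1.782e+00, -2.000e-03]), 'ft_force': array([ 0.012,  0.089, -0.798]), 'torque': array([-0.052,  0.007, -0.084]), 'grip_width': np.float64(1.001)}
scene [[485.60998765   0.         319.0532118 ]
 [  0.         485.60998765 234.98208509]
 [  0.           0.           1.        ]] [[-0.85111631 -0.52471569  0.01656739]
 [-0.26977042  0.4100731  -0.87124277]
 [ 0.45036091 -0.74599832 -0.49057268]] [0.48324702 0.24104522 0.60758592]
top [[574.26105244   0.         316.53479848]
 [  0.         574.26105244 243.3926446 ]
 [  0.           0.           1.        ]] [[ 1.47315940e-02 -9.99890543e-01  1.37221399e-03]
 [-9.94460741e-01 -1.47944070e-02 -1.04062287e-01]
 [ 1.04071198e-01  1.68390422e-04 -9.94569835e-01]] [-0.02741322  0.55736365  1.15484661]
```

View pics/scene0.png

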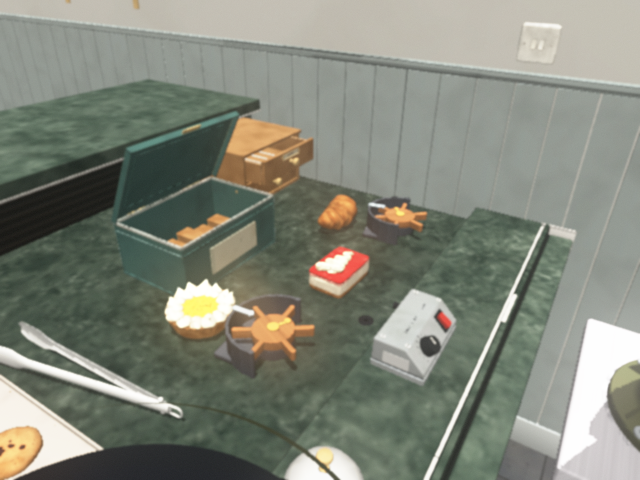

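View pics/top0.png

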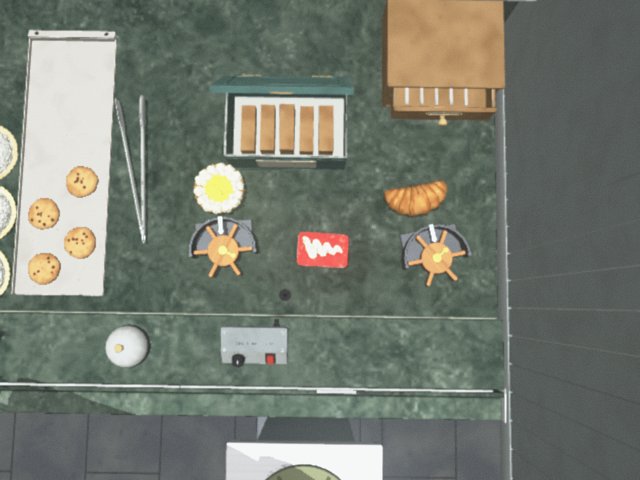

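```bash
python3 - <<'E'
import cv2,numpy as np
a=cv2.imread("pics/top0.png")[205:285,180:265];b=cv2.imread("pics/scene0.png")[285:375,215:325]
cv2.imwrite("pics/c1.png",np.hstack([cv2.resize(a,(400,376),interpolation=3),cv2.resize(b,(400,376),interpolation=3)]))
E
```

```text
(no output)
```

View pics/c1.png

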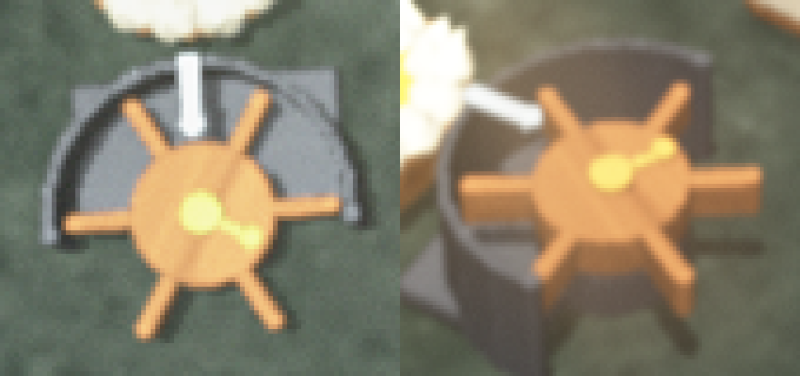

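```bash
cat > h.py <<'E'
import numpy as np
from bench import ctrl
import cv2
def ray(d,u,v,z):
    K,R,t=[np.array(d[k]) for k in("camera_matrix","R","t")]
    c=-R.T@t; r=R.T@np.linalg.solve(K,[u,v,1.]); return c+r*(z-c[2])/r[2]
def proj(d,X):
    p=np.array(d["camera_matrix"])@(np.array(d["R"])@X+d["t"]); return p[:2]/p[2]
E
python3 - <<'E'
from h import *
d=ctrl.get_image("top");e=ctrl.get_image("scene")
f=lambda x,y:(180+(x+.5)/400*85-.5,205+(y+.5)/376*80-.5)
g=lambda x,y:(215+(x-399.5)/400*110-.5,285+(y+.5)/376*90-.5)
for n,p,q,z in(("hub",(201,213),(610,172),.039),("stud",(250,237),(664,147),.039),("ptr",(192,135),(541,117),.048),("fl",(140,333),None,.036),("fr",(277,323),None,.036),("l",(67,222),None,.036),("r",(337,204),None,.036)):
    print(n,ray(d,*f(*p),z).round(4), ray(e,*g(*q),z).round(4) if q else '')
print(proj(d,np.array([.231,.607,.235])),proj(e,np.array([.231,.607,.235])))
print(ctrl.get_state()["time"])
E
```

```text
hub [0.5404 0.173  0.039 ] [0.5417 0.1724 0.039 ]
stud [0.5303 0.1514 0.039 ] [0.5314 0.1497 0.039 ]
ptr [0.5734 0.1764 0.048 ] [0.5762 0.1721 0.048 ]
fl [0.4881 0.1982 0.036 ] 
fr [0.4933 0.139  0.036 ] 
l [0.5359 0.2316 0.036 ] 
r [0.5455 0.1144 0.036 ] 
[-66.57588402 422.12807872] [224.41083511 989.21477874]
0.2
```

```bash
python3 - <<'E'
import cv2,numpy as np
a=cv2.imread("pics/top0.png")[310:380,210:300];b=cv2.imread("pics/scene0.png")[280:390,355:475]
cv2.imwrite("pics/c2.png",np.hstack([cv2.resize(a,(400,311),interpolation=3)[:311],cv2.resize(b,(339,311),interpolation=3)]))
E
```

```text
(no output)
```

View pics/c2.png

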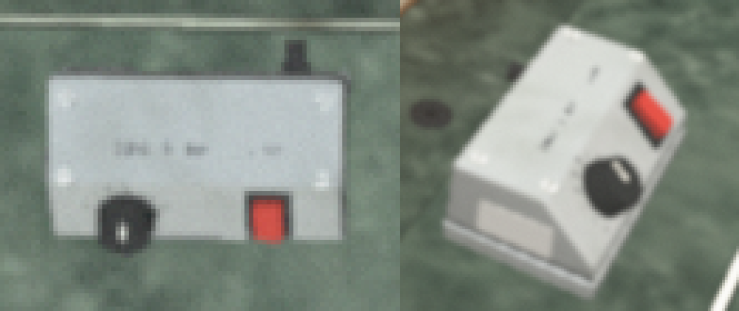

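```bash
python3 - <<'E'
from h import *
d=ctrl.get_image("top");e=ctrl.get_image("scene")
for z in(.03,.05,.07,.09,.11):
    print(z,ray(d,220.8,327.4,z)[:2],ray(e,374.1,336.6,z)[:2],ray(d,286.9,327.1,z)[:2],ray(e,413.4,288.8,z)[:2])
c,s=np.cos(.084),np.sin(.084);h=np.array([.541,.173])
for a in(0,30,60):
  for r in(.052,.09):
    t=np.radians(a);p=np.array([-r*np.cos(t),r*np.sin(t)]);print(a,r,h+np.array([c*p[0]-s*p[1],s*p[0]+c*p[1]]))
E
```

```text
0.03 [0.38339714 0.17250136] [0.41105452 0.10382505] [0.3859675  0.03844751] [ 0.40806124 -0.03805847]
0.05 [0.38426568 0.16924013] [0.40218937 0.12527533] [0.38679235 0.03746493] [ 0.39932344 -0.01057147]
0.07 [0.38513422 0.16597891] [0.39332421 0.1467256 ] [0.3876172  0.03648234] [0.39058565 0.01691553]
0.09 [0.38600276 0.16271768] [0.38445906 0.16817587] [0.38844204 0.03549975] [0.38184785 0.04440252]
0.11 [0.38687129 0.15945645] [0.37559391 0.18962614] [0.38926689 0.03451716] [0.37311005 0.07188952]
0 0.052 [0.48918335 0.16863713]
0 0.09 [0.45131733 0.16544889]
30 0.052 [0.49394403 0.19512997]
30 0.09 [0.45955698 0.21130188]
60 0.052 [0.51131332 0.2156931 ]
60 0.09 [0.48961921 0.24689191]
```

Emit:
drive_tool(rows=[[[-0.05,0.06,0,0.03,255],[-0.12,0.15,0,0.08,255],[-0.2,0.25,0,0.13,255],[-0.28,0.35,0,0.18,255],[-0.36,0.45,0,0.23,255],[-0.44,0.55,0,0.28,255],[-0.5,0.62,0,0.33,255],[-0.53,0.66,0,0.358,255],[-0.53,0.66,0,0.358,255],[-0.53,0.66,0,0.358,255]]], grip_force=20)

```text
time: 1.55
position: [0.3591, 0.3893, 0.2366]
tool_rot: [-3.138, -0.133, 0.0]
ft_force: [-0.9, -0.7, 1.2]
grip_width: 0.019
```

Emit:
drive_tool(rows=[[[0.03,0.06,0,0,255],[0.09,0.2,0,0,255],[0.16,0.35,0.05,0,255],[0.24,0.5,0.15,0,255],[0.3,0.65,0.25,0,255],[0.35,0.74,0.34,0,255],[0.363,0.77,0.389,0,255],[0.363,0.77,0.389,0,255],[0.363,0.77,0.389,0,255]]])

```text
time: 2.68
position: [0.4873, 0.169, 0.1208]
tool_rot: [-3.137, -0.133, -0.002]
ft_force: [1.0, 0.8, -0.5]
grip_width: 0.001
```

```bash
cat > look.py <<'E'
import sys
from h import *
d=ctrl.get_image("top");e=ctrl.get_image("scene")
a=d["img"][195:285,170:275];b=e["img"][255:375,205:345]
cv2.imwrite(sys.argv[1],np.hstack([cv2.resize(a,(400,343),interpolation=3),cv2.resize(b,(400,343),interpolation=3)]))
s=ctrl.get_state();print({k:np.round(s[k],4) for k in("time","position","tool_rot","ft_force","grip_width")})
E
python3 look.py pics/l1.png
```

```text
{'time': np.float64(2.775), 'position': array([0.4875, 0.169 , 0.121 ]), 'tool_rot': array([-3.1374e+00, -1.3350e-01, -2.6000e-03]), 'ft_force': array([-0.3475,  0.7383, -0.1565]), 'grip_width': np.float64(0.0035)}
```

View pics/l1.png

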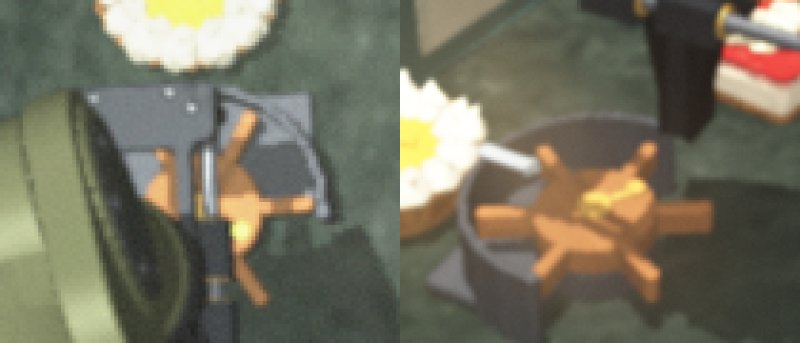

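The fingertips hover over the front gap. In the left crop the stud is still at about (240,230), so the wheel hasn't moved. I'll lower straight down.

Emit:
drive_tool(rows=[[[0,0,0.06,0,255],[0,0,0.13,0,255],[0,0,0.19,0,255],[0,0,0.24,0,255],[0,0,0.27,0,255],[0,0,0.27,0,255],[0,0,0.27,0,255]]])

```text
time: 3.65
position: [0.4879, 0.1673, 0.0394]
tool_rot: [-3.138, -0.129, -0.002]
ft_force: [0.3, -0.0, 0.2]
grip_width: 0.006
```

```bash
python3 look.py pics/l2.png
python3 - <<'E'
import numpy as np
# tool frame: x=counter +x (radial inward at front), y = counter -y; r=.054
r=.054
for a in range(0,61,6):
    t=np.radians(a);px,py=-r*np.cos(t),r*np.sin(t)
    print([round((px+r)/.3,3),round(-py/.3,3),0,round(a/180,3),255],end=', ')
E
```

```text
{'time': np.float64(3.75), 'position': array([0.4879, 0.1674, 0.0396]), 'tool_rot': array([-3.1382e+00, -1.2910e-01, -2.1000e-03]), 'ft_force': array([ 0.6246, -0.0955, -0.5231]), 'grip_width': np.float64(0.0072)}
[np.float64(0.0), np.float64(-0.0), 0, 0.0, 255], [np.float64(0.001), np.float64(-0.019), 0, 0.033, 255], [np.float64(0.004), np.float64(-0.037), 0, 0.067, 255], [np.float64(0.009), np.float64(-0.056), 0, 0.1, 255], [np.float64(0.016), np.float64(-0.073), 0, 0.133, 255], [np.float64(0.024), np.float64(-0.09), 0, 0.167, 255], [np.float64(0.034), np.float64(-0.106), 0, 0.2, 255], [np.float64(0.046), np.float64(-0.12), 0, 0.233, 255], [np.float64(0.06), np.float64(-0.134), 0, 0.267, 255], [np.float64(0.074), np.float64(-0.146), 0, 0.3, 255], [np.float64(0.09), np.float64(-0.156), 0, 0.333, 255],
```

View pics/l2.png

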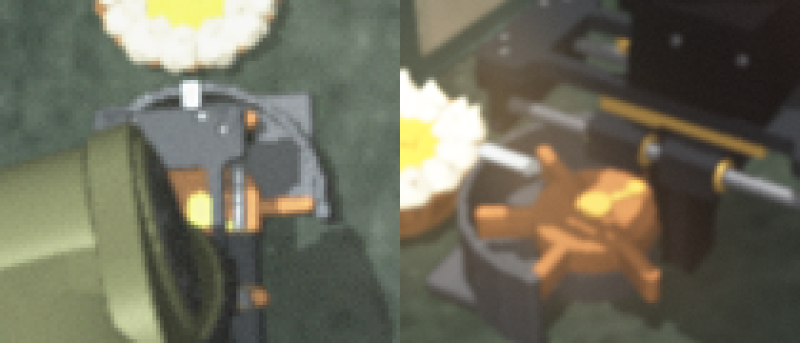

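The finger is in the gap with no contact and the wheel hasn't moved. First click:

Emit:
drive_tool(rows=[[[0.001,-0.019,0,0.033,255],[0.004,-0.037,0,0.067,255],[0.009,-0.056,0,0.1,255],[0.016,-0.073,0,0.133,255],[0.02,-0.082,0,0.15,255],[0.024,-0.09,0,0.167,255],[0.029,-0.098,0,0.183,255],[0.034,-0.106,0,0.2,255],[0.04,-0.113,0,0.217,255],[0.046,-0.12,0,0.233,255],[0.053,-0.127,0,0.25,255],[0.06,-0.134,0,0.267,255],[0.074,-0.146,0,0.3,255],[0.09,-0.156,0,0.333,255],[0.09,-0.156,0,0.333,255],[0.09,-0.156,0,0.333,255]]])

```text
time: 5.75
position: [0.5103, 0.216, 0.0391]
tool_rot: [-2.785, 1.454, -0.0]
ft_force: [0.1, 0.2, 0.9]
grip_width: 0.006
```

```bash
python3 look.py pics/l3.png
```

```text
{'time': np.float64(5.85), 'position': array([0.5102, 0.2159, 0.039 ]), 'tool_rot': array([-2.7843e+00,  1.4546e+00,  2.0000e-04]), 'ft_force': array([-0.3733, -0.7493,  0.4083]), 'grip_width': np.float64(0.0057)}
```

View pics/l3.png

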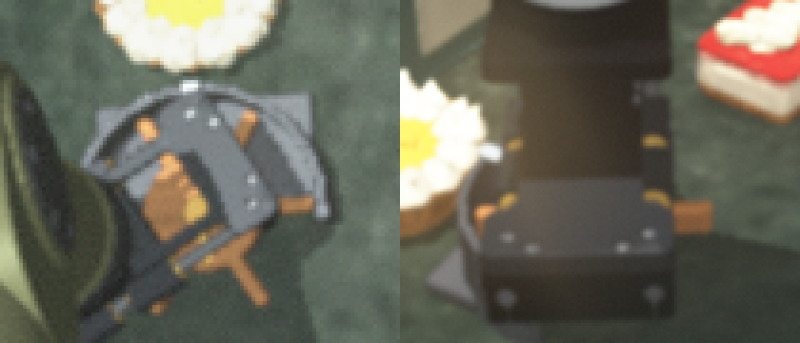

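Emit:
drive_tool(rows=[[[0,0,-0.06,0,255],[0,0,-0.13,0,255],[0,0,-0.2,0,255],[0.004,0.04,-0.2,-0.06,255],[0.02,0.085,-0.2,-0.12,255],[0.045,0.12,-0.2,-0.18,255],[0.065,0.14,-0.2,-0.24,255],[0.085,0.15,-0.2,-0.3,255],[0.09,0.156,-0.2,-0.333,255],[0.09,0.156,-0.2,-0.333,255],[0.09,0.156,-0.2,-0.333,255]]])

```text
time: 7.22
position: [0.4876, 0.1673, 0.0996]
tool_rot: [-3.138, -0.127, -0.002]
ft_force: [0.1, -0.2, 0.6]
grip_width: 0.005
```

```bash
python3 look.py pics/l4.png
```

```text
{'time': np.float64(7.325), 'position': array([0.4874, 0.1674, 0.0992]), 'tool_rot': array([-3.1388e+00, -1.2800e-01, -7.0000e-04]), 'ft_force': array([ 1.0475,  0.1204, -0.3113]), 'grip_width': np.float64(0.0017)}
```

View pics/l4.png

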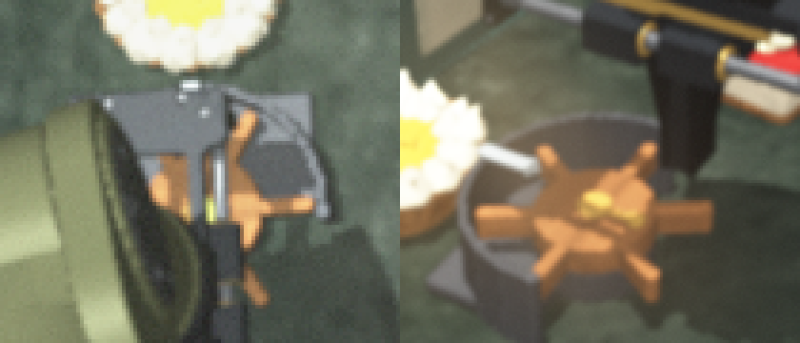

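The crop shows the stud now faces the front (right panel, about (632,218)), so that was exactly one click. Repeating.

Emit:
drive_tool(rows=[[[0,0,0.06,0,255],[0,0,0.12,0,255],[0,0,0.18,0,255],[0,0,0.2,0,255],[0,0,0.2,0,255],[0.002,-0.025,0.2,0.045,255],[0.008,-0.05,0.2,0.09,255],[0.016,-0.073,0.2,0.133,255],[0.02,-0.082,0.2,0.15,255],[0.024,-0.09,0.2,0.167,255],[0.029,-0.098,0.2,0.183,255],[0.034,-0.106,0.2,0.2,255],[0.04,-0.113,0.2,0.217,255],[0.046,-0.12,0.2,0.233,255],[0.053,-0.127,0.2,0.25,255],[0.06,-0.134,0.2,0.267,255],[0.074,-0.146,0.2,0.3,255],[0.09,-0.156,0.2,0.333,255],[0.09,-0.156,0.2,0.333,255],[0.09,-0.156,0.2,0.333,255]]])

```text
time: 9.82
position: [0.5104, 0.216, 0.0392]
tool_rot: [-2.785, 1.454, -0.0]
ft_force: [1.7, 0.3, 0.1]
grip_width: 0.004
```

Emit:
drive_tool(rows=[[[0,0,-0.06,0,255],[0,0,-0.13,0,255],[0,0,-0.2,0,255],[0.004,0.04,-0.2,-0.06,255],[0.02,0.085,-0.2,-0.12,255],[0.045,0.12,-0.2,-0.18,255],[0.065,0.14,-0.2,-0.24,255],[0.085,0.15,-0.2,-0.3,255],[0.09,0.156,-0.2,-0.333,255],[0.09,0.156,-0.2,-0.333,255],[0.09,0.156,-0.2,-0.333,255]]])

```text
time: 11.2
position: [0.4876, 0.1673, 0.0996]
tool_rot: [-3.138, -0.127, -0.001]
ft_force: [-0.2, 0.4, 0.4]
grip_width: 0.007
```

```bash
python3 look.py pics/l5.png
```

```text
{'time': np.float64(11.3), 'position': array([0.4875, 0.1674, 0.0992]), 'tool_rot': array([-3.1387e+00, -1.2810e-01, -7.0000e-04]), 'ft_force': array([ 0.0529, -0.3125, -0.6835]), 'grip_width': np.float64(0.0086)}
```

View pics/l5.png

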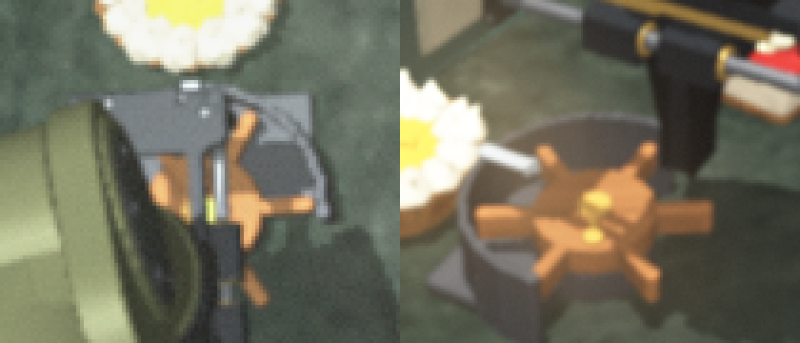

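The stud is now front-left (right panel, (594,238)), so two clicks are done and two remain.

Emit:
drive_tool(rows=[[[0,0,0.06,0,255],[0,0,0.12,0,255],[0,0,0.18,0,255],[0,0,0.2,0,255],[0,0,0.2,0,255],[0.002,-0.025,0.2,0.045,255],[0.008,-0.05,0.2,0.09,255],[0.016,-0.073,0.2,0.133,255],[0.02,-0.082,0.2,0.15,255],[0.024,-0.09,0.2,0.167,255],[0.029,-0.098,0.2,0.183,255],[0.034,-0.106,0.2,0.2,255],[0.04,-0.113,0.2,0.217,255],[0.046,-0.12,0.2,0.233,255],[0.053,-0.127,0.2,0.25,255],[0.06,-0.134,0.2,0.267,255],[0.074,-0.146,0.2,0.3,255],[0.09,-0.156,0.2,0.333,255],[0.09,-0.156,0.2,0.333,255],[0.09,-0.156,0.2,0.333,255]]])

```text
time: 13.8
position: [0.5105, 0.216, 0.0392]
tool_rot: [-2.785, 1.454, -0.0]
ft_force: [0.2, 0.3, -0.5]
grip_width: 0.01
```

Emit:
drive_tool(rows=[[[0,0,-0.06,0,255],[0,0,-0.13,0,255],[0,0,-0.2,0,255],[0.004,0.04,-0.2,-0.06,255],[0.02,0.085,-0.2,-0.12,255],[0.045,0.12,-0.2,-0.18,255],[0.065,0.14,-0.2,-0.24,255],[0.085,0.15,-0.2,-0.3,255],[0.09,0.156,-0.2,-0.333,255],[0.09,0.156,-0.2,-0.333,255],[0.09,0.156,-0.2,-0.333,255]]])

```text
time: 15.18
position: [0.4877, 0.1673, 0.0996]
tool_rot: [-3.138, -0.127, -0.001]
ft_force: [1.0, 0.1, 0.3]
grip_width: 0.005
```

```bash
python3 look.py pics/l6.png
```

```text
{'time': np.float64(15.275), 'position': array([0.4875, 0.1674, 0.0992]), 'tool_rot': array([-3.1387e+00, -1.2820e-01, -7.0000e-04]), 'ft_force': array([ 0.4958, -0.5291, -0.8288]), 'grip_width': np.float64(0.0046)}
```

View pics/l6.png

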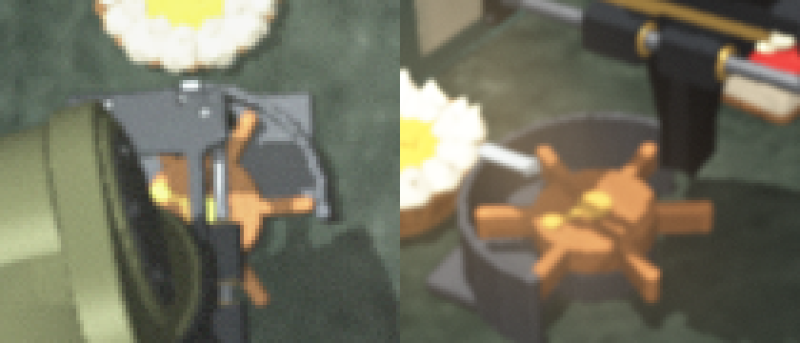

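The stud is back-left (left panel (160,190), right panel (551,221)), one stop short of the pointer. This is the last click.

Emit:
drive_tool(rows=[[[0,0,0.06,0,255],[0,0,0.12,0,255],[0,0,0.18,0,255],[0,0,0.2,0,255],[0,0,0.2,0,255],[0.002,-0.025,0.2,0.045,255],[0.008,-0.05,0.2,0.09,255],[0.016,-0.073,0.2,0.133,255],[0.02,-0.082,0.2,0.15,255],[0.024,-0.09,0.2,0.167,255],[0.029,-0.098,0.2,0.183,255],[0.034,-0.106,0.2,0.2,255],[0.04,-0.113,0.2,0.217,255],[0.046,-0.12,0.2,0.233,255],[0.053,-0.127,0.2,0.25,255],[0.06,-0.134,0.2,0.267,255],[0.074,-0.146,0.2,0.3,255],[0.09,-0.156,0.2,0.333,255],[0.09,-0.156,0.2,0.333,255],[0.09,-0.156,0.2,0.333,255]]])

```text
time: 17.77
position: [0.5105, 0.216, 0.0391]
tool_rot: [-2.785, 1.454, -0.0]
ft_force: [-0.5, -0.6, 0.3]
grip_width: 0.003
```

Emit:
drive_tool(rows=[[[0,0,-0.06,0,255],[0,0,-0.15,0,255],[0,0,-0.25,0,255],[0,0,-0.35,0,255],[0,0,-0.45,0,255],[-0.1,0,-0.5,0,255],[-0.25,0,-0.5,-0.05,255],[-0.4,0,-0.5,-0.1,255],[-0.55,0,-0.5,-0.15,255],[-0.65,0,-0.5,-0.2,255],[-0.65,0,-0.5,-0.2,255],[-0.65,0,-0.5,-0.2,255]]])

```text
time: 19.27
position: [0.4002, 0.375, 0.1897]
tool_rot: [-3.096, 0.529, -0.002]
ft_force: [0.3, 0.0, 0.9]
grip_width: 0.008
```

```bash
python3 look.py pics/l7.png; python3 -c "
from h import *
for n in('top','scene'): cv2.imwrite('pics/f_%s.png'%n,ctrl.get_image(n)['img'])"
```

```text
{'time': np.float64(19.375), 'position': array([0.4005, 0.3747, 0.1894]), 'tool_rot': array([-3.0962e+00,  5.3020e-01, -1.1000e-03]), 'ft_force': array([-0.3707, -0.5987, -0.1856]), 'grip_width': np.float64(0.0056)}
```

View pics/l7.png

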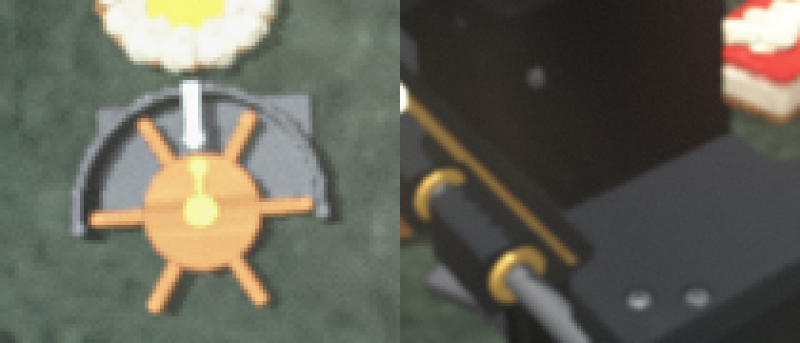

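View pics/f_top.png

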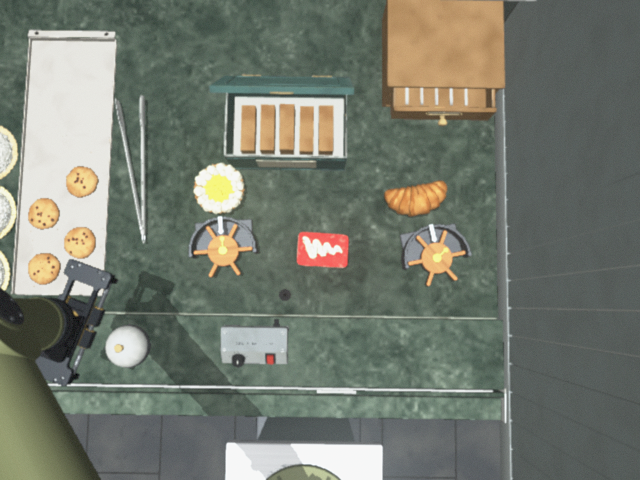

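The stud (crop (199,164)) sits at the pointer tip (195,148). The tart is still at (218,188), and the croissant and its counter look unchanged. The arm is clear, so I'm handing in.

```bash
python3 -c "
from bench import ctrl
print(ctrl.close_job())"
```

```text
the job is handed in; nothing more can be done
None
```

The tart's counter is set to zero. It started four stops short, so I turned its wheel clockwise four clicks, one lug push at a time with the closed fingertips. I then lifted straight out and moved the arm clear.

- **Wheel position:** in the last top picture, the brass stud sits at the fixed pointer and has not gone past it. I checked the stud in a picture after each click, and each push moved the wheel exactly one stop.
- **Other objects:** in the top pictures, the tart, the croissant, the cake slice and the croissant's wheel look the same as at the start.
- **Force and time:** no force reading taken between moves went above about 2 N. I didn't record forces during the pushes themselves. The clock stood at about 19.5 s of the 58 s allowed.
- **Check not completed:** the last scene-camera view was blocked by the gripper, so the final position rests on the top camera alone. No checks disagreed.

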